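# Dock the repaired phone

## Robot

A 6-joint arm with a two-finger parallel gripper is mounted at the origin on the work surface. World frame = base frame: x ahead of the robot, y to its left, z up, the work surface at z = 0. Lengths are in m, angles in rad, forces in N, time in s.
With the tool pointing down it reaches from about 0.25 to 0.775 m from the base axis. Payload 4 kg.
Tool frame: the origin (TCP) lies on the centre line of the jaws, within the pads' length; the fingertips stand 25 mm ahead of it and the grasp point (between the pads) lies 6 mm ahead of it; z points along the fingers, y is the line along which they close (so a half turn about z gives the same grasp; the last joint's range is limited). The gripper opens to 94 mm and grips with 3 to 60 N. Pads are 16 mm wide; open, the fingers measure 119 mm over their backs; the gripper's body (75 mm by 177 mm) begins 78 mm behind the grasp point.
Start: joints at [-1.333, 0.087, 1.371, -0, 1.684, -0.103], TCP at [0.184, -0.518, 0.208] pointing down, gripper open.
Joint ranges: [-3.1, 3.1], [-0.76, 2.03], [0.27, 2.55], [-1.08, 4.22], [0.17, 2.65], [-2.57, 2.57]. Speed limits (rad/s): [2.79, 2.79, 3.14, 3.14, 3.14, 3.14].

## Interface

Orientations are given as [roll, pitch, yaw] about the fixed x, y, z axes, in that order (R = Rz(yaw) Ry(pitch) Rx(roll)).
In Python, from bench import robot, imaging gives the robot as it stands. The module is installed in compiled form; this text tells all that it offers.
- The arm moves only by the tool drive_tool, never from a script. Its argument "series" is a list of rows, each a list of 3 entries, a list of its own where there are three numbers: the finger opening in m, from 0 to 0.094, then the shift along the tool's x, y, z in m, then the turn, a rotation vector about the tool's x, y, z in rad. A call has 1 to 5 rows; each row is the pose to reach, as a shift and turn from the pose commanded when the call began, along the tool's axes at that moment; what a row does not reach only later rows make up. A row lasts 1/8 s, in which the tool goes at most 62.5 mm and 10.7 degrees, less where a joint would pass 70% of its speed; a pose out of reach is approached as far as the arm can. A call with a gripper value outside its range is refused whole. The fingers move at their own pace and stop on an object; the grip force is fixed at half the most. Time passes only in rows, so rows that repeat a pose let the fingers close. It gives the time, the measured TCP pose, the force, the opening and the grip force at its end, in the units of the state.
- robot.get_obs(): the state, without advancing time (a new reading comes with each control period).
- imaging.snapshot(name): name is "scene" or "top" or "wrist"; returns the picture (384x512x3 uint8, red, green, blue); there is no depth.
- imaging.get_calibration(name): a dict with "intrinsics" (3x3 intrinsics, pixels), "k1" (the pictures are not rectified: a ray, as slopes to the right and down, at radius r is drawn at 1 + k1 r^2 times it, then the intrinsics apply), "position" and "rotation" of the camera in the world. Camera axes: x right, y up, looking along -z (the intrinsics and any distortion apply to the point x, -y, -z); pixel columns grow to the right and rows downward; lengths in m; the calibration is good to about 2 mm. A picture is of the moment at which its call begins: read the wrist's pose just before it. get_calibration takes no time and is no camera call; for the wrist camera it gives the pose at the moment of the call.
- robot.close_job(): hands the job in; it is judged then, once.
The state is a dict: "time": time; "joint_positions": joint angles; "qvel": joint speeds; "joint_torque": joint torques, N m; "tool_pos": TCP position; "ee_rot": TCP orientation; "wrist_force": force on the tool from outside, world axes, zero at the start; "wrist_torque": the same for the moment, N m; "width": finger opening in m; "finger_force": force on a finger pad.
Only numpy, scipy, OpenCV 4.12 (cv2) and the standard library are available. Lean on these libraries where they do the work, as an engineer would, in place of code of your own. Each camera call takes 0.05 s, during which the arm holds its last target. There are 200 camera calls.

## Task

The repaired phone stands on its long edge in the wooden work stand. Lift it out and slide it, still on its long edge, into the slot of the empty charging dock: lower it gently until it rests fully on the slot's floor (do not drop it in), then let go. Leave the phone that is already in the other dock alone.

Things in the scene. Friction and masses are not known exactly. Their poses are not given: they have to be found in the camera images.
- phone_mid (a point): Centre of the repaired phone: dark slab 160 mm long, 12 mm thick, 80 mm high as it stands on its long edge in the wooden stand; 0.2 to 0.3 kg. x along its length, y through its thickness, z up to its upper edge, 40 mm above this point. Its lower 24 mm sit in the stand; the upper 56 mm are free to be gripped across the thickness.
- stand: Fixed pale wooden work stand that holds the repaired phone: block 130 mm long (x), 75 mm wide (y), 32 mm high, with an upright slot along x, 15 mm wide, open at both ends, its floor 8 mm above the table. Origin: centre of its underside, on the table.
- dock: The empty charging dock, fixed: white tray 196 mm long (x), 85 mm wide (y), one upright slot along x in the middle. Origin: centre of underside, on the table; z up. Slot floor at 10 mm; slot 18 mm wide up to 34 mm, then grey lips flare to 40 mm wide at the top, 48 mm. Slot 184 mm long between end walls 34 mm high. Seated phone: centre 50 mm above origin, either way round.
- parked_mid (a point): Centre of the bystander phone that already stands in the other dock (a dock like the empty one): dark slab 146 mm long (x), 11 mm thick (y), 72 mm high (z). To be left alone.
Not all that is in view belongs to the job. What is shaped like the part that bears phone_mid but blue is not meant.

How it is judged:
By the outcome, as a careful person would: the job done as asked, in the order asked, and still so for the second after the job is handed in, with the robot touching nothing.
It also fails if it takes over 40 s, if anything falls off the work surface, if the arm or the gripper's body presses on something with over 40 N, if the wrist force passes 120 N, or if a joint passes its speed limit or range.

## Working session

There is one attempt and no reset: what is moved stays moved. The work goes in short steps, Python scripts to look and compute and a tool call to move; the robot and the scene stay as the last step left them, time stands still between calls to the robot, and variables do not carry over. Pictures are saved under pics/ and viewed, at most 10 in all, crops included, and the job is handed in when it is done.

Besides the shell and the picture viewer there is one more tool, called after ">>>" as a command line: name --argument value ..., lists and objects as JSON in quotes. drive_tool: Moves the arm, as the interface text tells. Its arguments: {"type":"object","properties":{"series":{"type":"array"}},"required":["series"]}

```bash
mkdir -p pics; cat > h.py <<'E'
import numpy as np, cv2
from bench import robot, imaging
def snap(n,f):
    c=imaging.get_calibration(n); im=imaging.snapshot(n)
    cv2.imwrite('pics/'+f,im[:,:,::-1]); return im,c
def ray(c,u,v):
    K=np.array(c['intrinsics']); d=np.linalg.solve(K,[u,v,1]); x,y=d[0],d[1]
    rd=np.hypot(x,y); r=rd
    for _ in range(30): r=rd/(1+c['k1']*r*r)
    s=r/rd if rd>0 else 1
    return np.array(c['position']),np.array(c['rotation'])@np.array([x*s,-y*s,-1])
def onz(c,u,v,z):
    p,d=ray(c,u,v); return p+d*(z-p[2])/d[2]
def proj(c,P):
    q=np.array(c['rotation']).T@(np.array(P)-np.array(c['position']))
    x,y=q[0]/-q[2],-q[1]/-q[2]; s=1+c['k1']*(x*x+y*y)
    return (np.array(c['intrinsics'])@[x*s,y*s,1])[:2]
E
python3 - <<'E'
from h import *
import json
for n in('top','scene'):
    im,c=snap(n,n+'0.png')
    print(n,{k:np.round(np.array(v),3).tolist() for k,v in c.items()})
    json.dump({k:np.array(v).tolist() for k,v in c.items()},open(n+'.json','w'))
    if n=='top': cv2.imwrite('pics/top0b.png',cv2.resize(im[:,:,::-1],(800,600),interpolation=cv2.INTER_CUBIC))
o=robot.get_obs();print(o)
E
```

```text
top {'intrinsics': [[414.731, 0.0, 255.15], [0.0, 414.731, 197.161], [0.0, 0.0, 1.0]], 'k1': -0.055, 'position': [0.361, 0.056, 1.017], 'rotation': [0.057, 0.009, -1.59]}
scene {'intrinsics': [[430.007, 0.0, 260.288], [0.0, 430.007, 193.619], [0.0, 0.0, 1.0]], 'k1': 0.002, 'position': [0.856, 0.522, 0.866], 'rotation': [0.661, 0.002, 2.38]}
{'time': 0.1, 'joint_positions': array([-1.33306889e+00,  8.78973673e-02,  1.37203947e+00,  3.26554798e-06,
        1.68360241e+00, -1.03095992e-01]), 'qvel': array([-8.38590381e-04, -1.57986146e-03, -2.89991187e-03,  3.62424839e-05,
       -4.20654708e-04, -4.52655372e-04]), 'joint_torque': array([ 2.52939884e-03, -3.41251624e+01, -3.03300798e+01,  7.21329404e-02,
        3.04296752e-02, -9.40237669e-05]), 'tool_pos': array([ 0.18373302, -0.51790794,  0.20704461]), 'ee_rot': array([-3.13965674e+00, -2.03558062e-04,  3.40823600e-01]), 'wrist_force': array([0.4021981 , 0.01833346, 0.69969792]), 'wrist_torque': array([-0.01248566,  0.0309827 , -0.00755341]), 'finger_force': 0.0, 'width': 0.0939614953321452}
```

View pics/top0b.png

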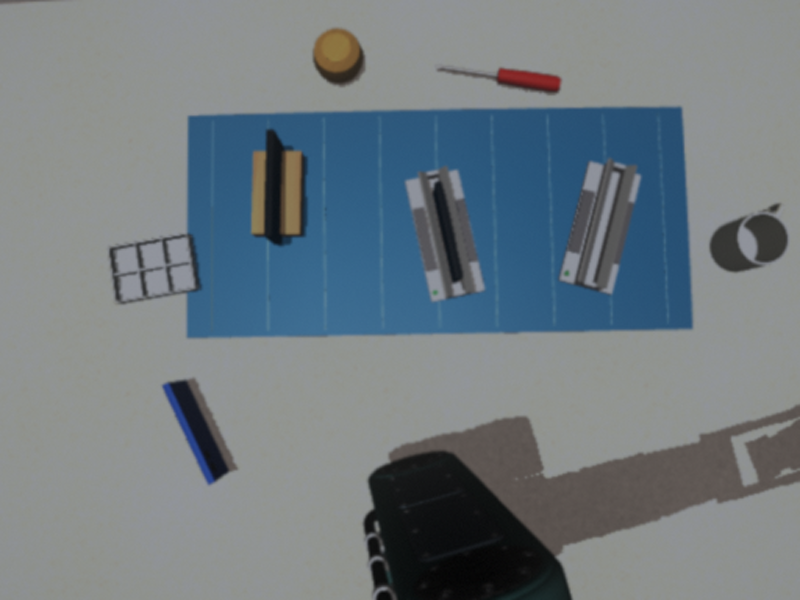

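View pics/scene0.png

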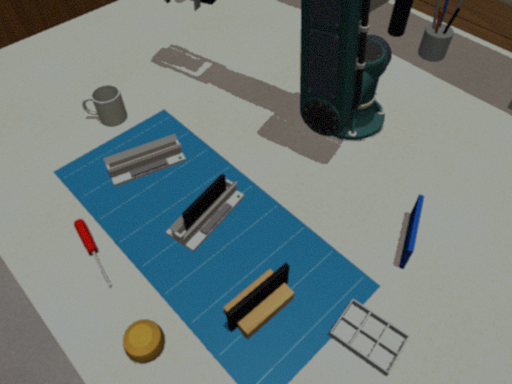

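```bash
cat >> h.py <<'E'
from scipy.spatial.transform import Rotation as Rn
import json
_g=imaging.get_calibration
def _fix(c):
    c=dict(c); r=np.array(c['rotation'])
    if r.size==3: c['rotation']=Rn.from_euler('xyz',r).as_matrix()
    return c
class _I: pass
def load(n): return _fix(json.load(open(n+'.json')))
def snap(n,f):
    c=_fix(_g(n)); im=imaging.snapshot(n)
    cv2.imwrite('pics/'+f,im[:,:,::-1]); return im,c
E
python3 - <<'E'
from h import *
im=cv2.imread('pics/top0.png')
a=cv2.resize(im[75:165,145:215],(420,540),interpolation=cv2.INTER_CUBIC)
b=cv2.resize(im[95:195,350:416],(356,540),interpolation=cv2.INTER_CUBIC)
cv2.imwrite('pics/crop1.png',np.hstack([a,b]))
E
```

```text
(no output)
```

View pics/crop1.png

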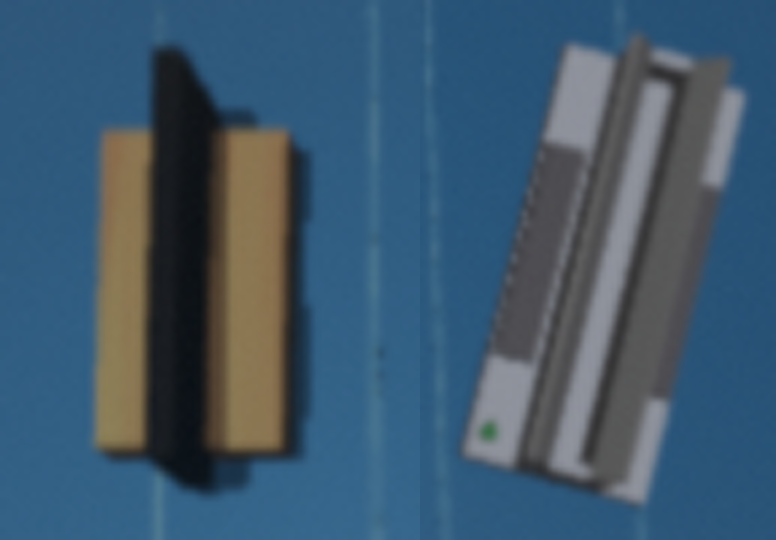

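```bash
python3 - <<'E'
from h import *
c=load('top')
A=lambda x,y:(145+x/6-.4,75+y/6-.4)
B=lambda x,y:(350+(x-420)/5.394-.4,95+y/5.4-.4)
def rep(n,pts,f,z):
    P=np.array([onz(c,*f(*p),z)[:2] for p in pts]); print(n,z,P.round(4).tolist(),'mean',P.mean(0).round(4))
    for i in range(len(P)):
        d=P[(i+1)%len(P)]-P[i]; print('  len %.4f ang %.2f'%(np.hypot(*d),np.degrees(np.arctan2(d[1],d[0]))))
rep('stand',[(103,130),(292,131),(284,452),(95,450)],A,.032)
rep('phone',[(153,47),(146,455)],A,.088)
for z in(.01,.02,.034): rep('dock',[(568,42),(745,90),(645,502),(462,456)],B,z)
E
```

```text
stand 0.032 [[0.6677, 0.2855], [0.6652, 0.2086], [0.5341, 0.2128], [0.5366, 0.289]] mean [0.6009 0.249 ]
  len 0.0770 ang -91.85
  len 0.1312 ang 178.16
  len 0.0762 ang 88.08
  len 0.1311 ang -1.51
phone 0.088 [[0.6823, 0.2532], [0.5243, 0.2563]] mean [0.6033 0.2547]
  len 0.1580 ang 178.87
  len 0.1580 ang -1.13
dock 0.01 [[0.648, -0.243], [0.6244, -0.3241], [0.4357, -0.2697], [0.4582, -0.1871]] mean [ 0.5416 -0.256 ]
  len 0.0844 ang -106.18
  len 0.1964 ang 163.92
  len 0.0856 ang 74.81
  len 0.1979 ang -16.43
dock 0.02 [[0.6451, -0.2401], [0.6218, -0.3203], [0.435, -0.2665], [0.4572, -0.1847]] mean [ 0.5398 -0.2529]
  len 0.0836 ang -106.18
  len 0.1944 ang 163.92
  len 0.0848 ang 74.81
  len 0.1959 ang -16.43
dock 0.034 [[0.6411, -0.2359], [0.6182, -0.3151], [0.434, -0.262], [0.4559, -0.1813]] mean [ 0.5373 -0.2486]
  len 0.0824 ang -106.18
  len 0.1917 ang 163.92
  len 0.0836 ang 74.81
  len 0.1932 ang -16.43
```

>>> drive_tool --series '[[0.06,[0.046,-0.042,0],[0,0,0.15]],[0.06,[0.092,-0.083,0],[0,0,0.3]],[0.06,[0.139,-0.125,0],[0,0,0.367]],[0.06,[0.186,-0.166,0],[0,0,0.367]],[0.06,[0.232,-0.208,0],[0,0,0.367]]]'

```text
time: 0.72
tool_pos: [0.3333, -0.243, 0.2077]
ee_rot: [-3.141, -0.0, -0.027]
wrist_force: [1.2, 0.0, -0.1]
width: 0.06
finger_force: 0.0
```

>>> drive_tool --series '[[0.06,[0.028,-0.055,0],[0,0,0]],[0.06,[0.056,-0.11,0],[0,0,0]],[0.06,[0.084,-0.165,0],[0,0,0]],[0.06,[0.112,-0.22,0],[0,0,0]],[0.06,[0.14,-0.275,0],[0,0,0]]]'

```text
time: 1.35
tool_pos: [0.4804, 0.0283, 0.2077]
ee_rot: [3.141, 0.0, -0.026]
wrist_force: [0.6, -0.8, -0.3]
width: 0.0598
finger_force: 0.0
```

>>> drive_tool --series '[[0.06,[0.028,-0.055,0],[0,0,0]],[0.06,[0.056,-0.11,0],[0,0,0]],[0.06,[0.084,-0.165,0],[0,0,0]],[0.06,[0.112,-0.22,0],[0,0,0]],[0.06,[0.116,-0.225,0],[0,0,0]]]'

```text
time: 1.98
tool_pos: [0.6019, 0.2514, 0.2048]
ee_rot: [3.141, 0.004, -0.022]
wrist_force: [-0.0, 0.3, -1.1]
width: 0.0597
finger_force: 0.0
```

```bash
python3 - <<'E'
from h import *
im,c=snap('wrist','w1.png'); o=robot.get_obs(); print(o['tool_pos'],o['ee_rot'],c['position'])
json.dump({k:np.array(v).tolist() for k,v in c.items()},open('w1.json','w'))
E
```

```text
[0.60195004 0.25004159 0.20552843] [ 3.14037764  0.00329203 -0.02338287] [0.67223139 0.25012984 0.38115282]
```

View pics/w1.png

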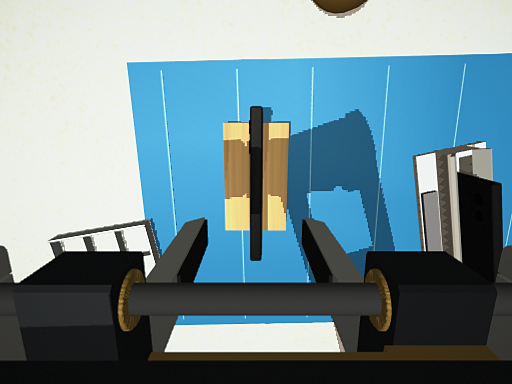

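The wrist view shows the phone's upper edge from about (256.5,106) to (255.5,260), roughly midway between the fingertips (cols 207 and 303).

```bash
python3 - <<'E'
from h import *
c=load('w1')
a,b=onz(c,257,106.5,.088),onz(c,255.5,260,.088)
print(a,b,(a+b)/2,np.hypot(*(a-b)[:2]),np.degrees(np.arctan2((a-b)[1],(a-b)[0])))
o=robot.get_obs();print(o['tool_pos'],o['ee_rot'])
for s in((224,122.5),(290,122.5),(287,230.5),(225,230.5)):print(onz(c,*s,.032))
E
```

```text
[0.68375953 0.24731697 0.088     ] [0.52591278 0.2520289  0.088     ] [0.60483615 0.24967294 0.088     ] 0.15791705991057298 -1.7098438997423357
[0.60195004 0.25004159 0.20552843] [ 3.14037764  0.00329203 -0.02338287]
[0.66930524 0.28464029 0.032     ]
[0.66766678 0.20960526 0.032     ]
[0.53710144 0.21241094 0.032     ]
[0.53878848 0.28945727 0.032     ]
```

>>> drive_tool --series '[[0.06,[0.002,0,0.05],[0,0,0.003]],[0.06,[0.002,0,0.1],[0,0,0.003]],[0.06,[0.002,0,0.122],[0,0,0.003]],[0.06,[0.002,0,0.129],[0,0,0.003]],[0.06,[0.002,0,0.129],[0,0,0.003]]]'

```text
time: 2.65
tool_pos: [0.604, 0.2472, 0.08]
ee_rot: [3.142, -0.001, -0.03]
wrist_force: [0.4, -0.4, 0.1]
width: 0.0596
finger_force: 0.0
```

>>> drive_tool --series '[[0.0,[0,0,0],[0,0,0]],[0.0,[0,0,0],[0,0,0]],[0.0,[0,0,0],[0,0,0]],[0.0,[0,0,0],[0,0,0]],[0.0,[0,0,0],[0,0,0]]]'

```text
time: 3.28
tool_pos: [0.6039, 0.2482, 0.079]
ee_rot: [-3.142, 0.0, -0.029]
wrist_force: [-0.3, 0.8, -0.2]
width: 0.0133
finger_force: 0.1
```

>>> drive_tool --series '[[0.0,[0,0,0],[0,0,0]],[0.0,[0,0,0],[0,0,0]],[0.0,[0,0,0],[0,0,0]]]'

```text
time: 3.65
tool_pos: [0.6039, 0.2482, 0.079]
ee_rot: [-3.141, 0.0, -0.029]
wrist_force: [-0.3, -0.1, -1.0]
width: 0.0112
finger_force: 29.9
```

>>> drive_tool --series '[[0.0,[0,0,-0.015],[0,0,0]],[0.0,[0,0,-0.04],[0,0,0]],[0.0,[0,0,-0.08],[0,0,0]],[0.0,[0,0,-0.12],[0,0,0]],[0.0,[0,0,-0.141],[0,0,0]]]'

```text
time: 4.28
tool_pos: [0.6046, 0.248, 0.2239]
ee_rot: [-3.141, -0.004, -0.029]
wrist_force: [-0.8, -0.1, -2.4]
width: 0.0118
finger_force: 29.9
```

>>> drive_tool --series '[[0.0,[-0.008,0.025,0],[0,0,0.03]],[0.0,[-0.022,0.07,0],[0,0,0.09]],[0.0,[-0.038,0.12,0],[0,0,0.15]],[0.0,[-0.053,0.17,0],[0,0,0.21]],[0.0,[-0.069,0.22,0],[0,0,0.254]]]'

```text
time: 4.9
tool_pos: [0.5275, 0.0285, 0.2206]
ee_rot: [3.141, -0.0, -0.285]
wrist_force: [1.6, -0.0, -2.2]
width: 0.012
finger_force: 29.9
```

>>> drive_tool --series '[[0.0,[-0.002,0.05,0],[0,0,0]],[0.0,[-0.005,0.1,0],[0,0,0]],[0.0,[-0.007,0.135,0],[0,0,0]],[0.0,[-0.008,0.148,0],[0,0,0]],[0.0,[-0.008,0.148,0],[0,0,0]]]'

```text
time: 5.52
tool_pos: [0.4793, -0.1099, 0.2204]
ee_rot: [-3.141, -0.0, -0.284]
wrist_force: [0.8, -0.2, -2.7]
width: 0.0117
finger_force: 29.9
```

```bash
python3 - <<'E'
from h import *
im,c=snap('wrist','w2.png'); o=robot.get_obs(); print(o['tool_pos'],o['ee_rot'],c['position'],np.array(_g('wrist')['rotation']))
json.dump({k:np.array(v).tolist() for k,v in c.items()},open('w2.json','w'))
cv2.imwrite('pics/w2b.png',cv2.resize(im[:,:,::-1],(800,600),interpolation=cv2.INTER_CUBIC))
E
```

```text
Traceback (most recent call last):
NameError: name '_g' is not defined
```

```bash
python3 - <<'E'
from h import *
im,c=snap('wrist','w2.png'); o=robot.get_obs(); print(o['tool_pos'],o['ee_rot'],c['position'])
json.dump({k:np.array(v).tolist() for k,v in c.items()},open('w2.json','w'))
cv2.imwrite('pics/w2b.png',cv2.resize(im[:,:,::-1],(800,600),interpolation=cv2.INTER_CUBIC))
E
```

```text
[ 0.47975493 -0.10873684  0.22021066] [-3.14087136e+00 -1.01171421e-04 -2.82211581e-01] [ 0.54636637 -0.12835978  0.39699116]
```

View pics/w2b.png

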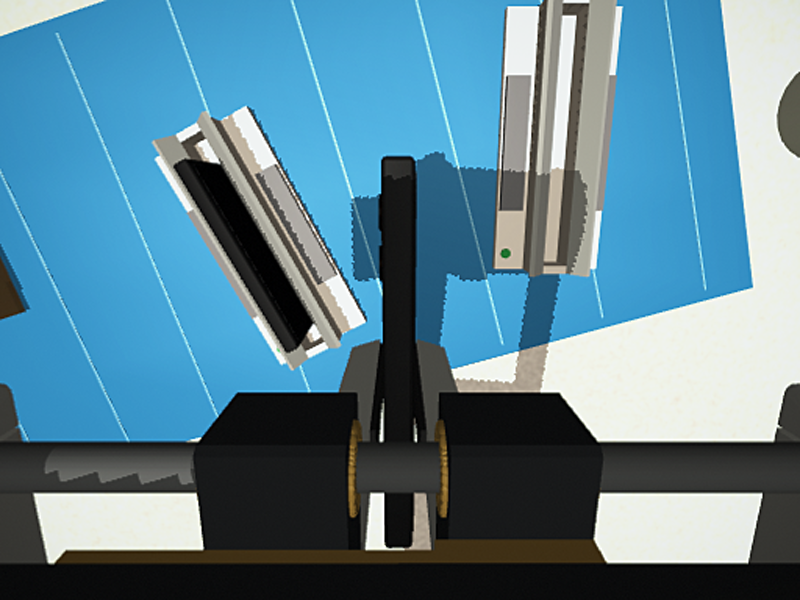

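```bash
cat > ov.py <<'E'
from h import *
import sys
x,y,a=map(float,sys.argv[1:4]); a=np.radians(a)
def W(p): return [x+p[0]*np.cos(a)-p[1]*np.sin(a), y+p[0]*np.sin(a)+p[1]*np.cos(a), p[2]]
out=[]
for n,f,(r0,r1,c0,c1),s in(('w2','w2.png',(0,190,300,410),3.15),('top','top0.png',(95,195,350,416),6)):
    c=load(n); im=cv2.resize(cv2.imread('pics/'+f)[r0:r1,c0:c1],None,fx=s,fy=s,interpolation=cv2.INTER_CUBIC)
    for h,yy,z,col in((.098,.0425,0,(0,0,255)),(.098,.02,.048,(0,255,255)),(.092,.009,.01,(0,255,0))):
        L=[proj(c,W((sx*h,sy*yy,z))) for sx,sy in((1,1),(1,-1),(-1,-1),(-1,1))]
        L=[((u-c0+.5)*s,(v-r0+.5)*s) for u,v in L]
        cv2.polylines(im,[np.int32(np.round(L))],True,col,1)
    out.append(im[:598])
h=max(i.shape[0] for i in out)
cv2.imwrite('pics/'+sys.argv[4],np.hstack([cv2.copyMakeBorder(i,0,h-i.shape[0],0,0,0) for i in out]))
E
python3 ov.py .541 -.2555 -16.2 ov1.png
```

```text
(no output)
```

View pics/ov1.png

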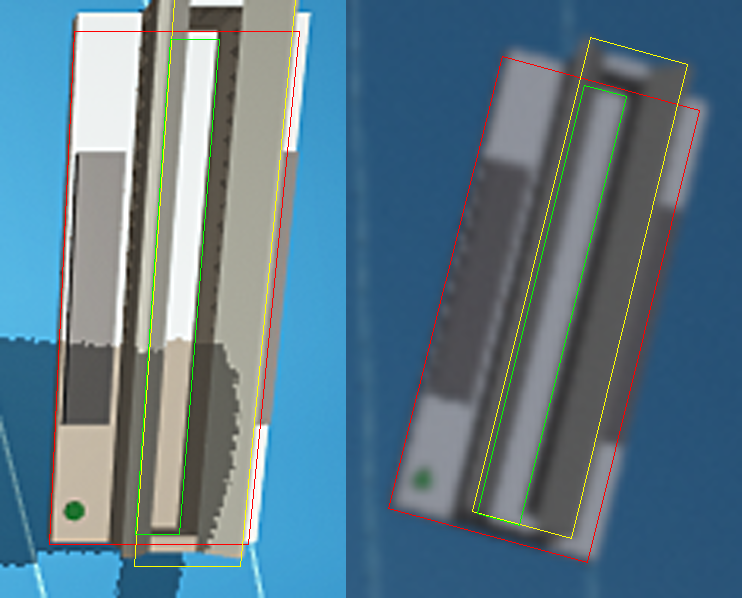

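```bash
python3 - <<'E'
from h import *
from scipy.optimize import least_squares
cw,ct=load('w2'),load('top')
w=[(77,13),(310,13),(256,543),(50,543)]; t=[(506,50),(707,100),(590,560),(389,507)]
w=np.array([(300+u/3.15-.5,v/3.15-.5) for u,v in w]); t=np.array([(350+(u-346)/6-.5,95+v/6-.5) for u,v in t])
C=[(.098,.0425),(.098,-.0425),(-.098,-.0425),(-.098,.0425)]
def f(q,parts='wt'):
    x,y,a,h=q; W=lambda p:[x+p[0]*np.cos(a)-p[1]*np.sin(a),y+p[0]*np.sin(a)+p[1]*np.cos(a),h]
    r=[]
    if 'w' in parts: r+=[proj(cw,W(p))-m for p,m in zip(C,w)]
    if 't' in parts: r+=[proj(ct,W(p))-m for p,m in zip(C,t)]
    return np.ravel(r)
for P in('w','t','wt'):
    s=least_squares(f,[.541,-.2555,-.283,.015],args=(P,)); print(P,s.x.round(4),np.degrees(s.x[2]).round(2),s.fun.round(1))
c=load('w2') # held phone's top edge line: enlarged 800-wide px, top z ~.230
k=.64
for z in(.229,): 
  a,b=onz(c,398.5*k,157*k,z),onz(c,398.5*k,546*k,z); print(a,b,(a+b)/2,np.hypot(*(a-b)[:2]),np.degrees(np.arctan2(*(a-b)[1::-1])))
E
```

```text
w [ 0.5437 -0.2548 -0.2838  0.0107] -16.26 [ 0.  -0.  -0.  -0.  -0.2  0.1  0.2  0. ]
t [ 0.5403 -0.2525 -0.2856  0.0155] -16.37 [ 0.  -0.4 -0.3  0.4  0.2  0.2  0.  -0.2]
wt [ 0.5433 -0.2548 -0.2843  0.0102] -16.29 [ 0.1  0.5 -0.1  0.5 -0.3  0.3  0.2  0.2  0.3 -1.  -0.2 -0.3  0.5 -0.9
  0.5 -1.2]
[ 0.55638219 -0.1314445   0.229     ] [ 0.40461362 -0.0873683   0.229     ] [ 0.4804979 -0.1094064  0.229    ] 0.15803927273438625 -16.194207273569173
```

>>> drive_tool --series '[[0.0,[0.035,0.042,0],[0,0,0]],[0.0,[0.07,0.085,0],[0,0,0]],[0.0,[0.1,0.122,0.01],[0,0,0]],[0.0,[0.1,0.122,0.04],[0,0,0]],[0.0,[0.1,0.122,0.078],[0,0,0]]]'

```text
time: 6.25
tool_pos: [0.543, -0.2543, 0.1417]
ee_rot: [-3.141, -0.002, -0.282]
wrist_force: [0.1, 0.4, -3.2]
width: 0.0115
finger_force: 30.0
```

>>> drive_tool --series '[[0.0,[0,0,0],[0,0,0]],[0.0,[0,0,0],[0,0,0]]]'

```text
time: 6.5
tool_pos: [0.5425, -0.2542, 0.1435]
ee_rot: [3.141, -0.002, -0.282]
wrist_force: [0.4, -1.0, -2.8]
width: 0.0116
finger_force: 30.0
```

```bash
python3 - <<'E'
from h import *
im,c=snap('wrist','w3.png'); o=robot.get_obs(); print(o['tool_pos'],o['ee_rot'],o['wrist_force'])
json.dump({k:np.array(v).tolist() for k,v in c.items()},open('w3.json','w'))
cv2.imwrite('pics/w3b.png',cv2.resize(im[80:260,166:356,::-1],None,fx=3.3,fy=3.3,interpolation=cv2.INTER_CUBIC))
E
```

```text
[ 0.54285745 -0.2546213   0.14447592] [ 3.14068902 -0.00379967 -0.28196875] [ 0.16652437 -0.26753588 -1.2393511 ]
```

View pics/w3b.png

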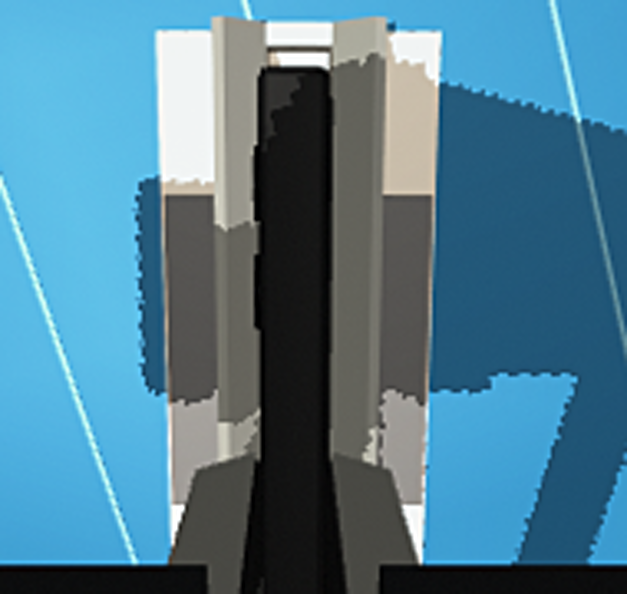

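The phone (crop cols 260–330) is parallel to the slot. It sits about 1 mm left of the dock's centre line (col 299), so I shift it +1 mm along tool y and lower.

>>> drive_tool --series '[[0.0,[0,0.001,0.01],[0,0,0]],[0.0,[0,0.001,0.022],[0,0,0]],[0.0,[0,0.001,0.034],[0,0,0]],[0.0,[0,0.001,0.044],[0,0,0]],[0.0,[0,0.001,0.05],[0,0,0]]]'

```text
time: 7.18
tool_pos: [0.5406, -0.2555, 0.0908]
ee_rot: [-3.141, 0.002, -0.283]
wrist_force: [0.1, 0.6, -3.1]
width: 0.0118
finger_force: 30.0
```

>>> drive_tool --series '[[0.0,[0,0,0.002],[0,0,0]],[0.0,[0,0,0.004],[0,0,0]],[0.0,[0,0,0.006],[0,0,0]],[0.0,[0,0,0.007],[0,0,0]],[0.0,[0,0,0.008],[0,0,0]]]'

```text
time: 7.8
tool_pos: [0.5412, -0.2558, 0.0842]
ee_rot: [3.141, -0.0, -0.283]
wrist_force: [-0.0, -0.5, -2.7]
width: 0.0117
finger_force: 30.0
```

>>> drive_tool --series '[[0.0,[0,0,0.0005],[0,0,0]],[0.0,[0,0,0.001],[0,0,0]],[0.0,[0,0,0.0015],[0,0,0]],[0.0,[0,0,0.0015],[0,0,0]]]'

```text
time: 8.3
tool_pos: [0.5411, -0.2557, 0.0825]
ee_rot: [3.142, 0.0, -0.283]
wrist_force: [0.3, 0.4, -1.6]
width: 0.0118
finger_force: 30.0
```

Not yet seated (−1.6 N may be the start of contact), so I continue in small steps.

>>> drive_tool --series '[[0.0,[0,0,0.0005],[0,0,0]],[0.0,[0,0,0.001],[0,0,0]],[0.0,[0,0,0.001],[0,0,0]]]'

```text
time: 8.68
tool_pos: [0.541, -0.2557, 0.0815]
ee_rot: [3.142, 0.0, -0.283]
wrist_force: [-0.4, -0.7, -3.5]
width: 0.0118
finger_force: 30.0
```

>>> drive_tool --series '[[0.0,[0,0,0.0005],[0,0,0]],[0.0,[0,0,0.001],[0,0,0]],[0.0,[0,0,0.001],[0,0,0]]]'

```text
time: 9.05
tool_pos: [0.5413, -0.2558, 0.0811]
ee_rot: [3.141, -0.001, -0.283]
wrist_force: [0.4, 0.4, -0.7]
width: 0.0118
finger_force: 30.0
```

>>> drive_tool --series '[[0.0,[0,0,0.0005],[0,0,0]],[0.0,[0,0,0.001],[0,0,0]],[0.0,[0,0,0.001],[0,0,0]]]'

```text
time: 9.43
tool_pos: [0.5413, -0.2559, 0.081]
ee_rot: [3.141, -0.001, -0.283]
wrist_force: [-1.5, 1.1, 6.1]
width: 0.0119
finger_force: 30.0
```

Floor contact: z has stopped at 0.081 as predicted, with +6 N upward. Releasing.

>>> drive_tool --series '[[0.02,[0,0,0],[0,0,0]],[0.03,[0,0,0],[0,0,0]],[0.04,[0,0,0],[0,0,0]],[0.04,[0,0,0],[0,0,0]],[0.04,[0,0,0],[0,0,0]]]'

```text
time: 10.05
tool_pos: [0.5411, -0.2557, 0.0795]
ee_rot: [-3.142, 0.0, -0.283]
wrist_force: [0.7, -0.1, -0.6]
width: 0.0401
finger_force: 0.0
```

>>> drive_tool --series '[[0.04,[0,0,-0.02],[0,0,0]],[0.04,[0,0,-0.05],[0,0,0]],[0.04,[0,0,-0.09],[0,0,0]],[0.04,[0,0,-0.12],[0,0,0]],[0.04,[0,0,-0.13],[0,0,0]]]'

```text
time: 10.68
tool_pos: [0.542, -0.2562, 0.2123]
ee_rot: [3.14, -0.004, -0.283]
wrist_force: [0.3, 0.5, -0.6]
width: 0.0404
finger_force: 0.0
```

>>> drive_tool --series '[[0.04,[-0.03,0,-0.02],[0,0,0]],[0.04,[-0.06,0,-0.04],[0,0,0]],[0.04,[-0.09,0,-0.05],[0,0,0]],[0.04,[-0.1,0,-0.05],[0,0,0]],[0.04,[-0.1,0,-0.05],[0,0,0]]]'

```text
time: 11.3
tool_pos: [0.4448, -0.2276, 0.2585]
ee_rot: [-3.141, 0.001, -0.283]
wrist_force: [0.1, -0.3, -0.9]
width: 0.0401
finger_force: 0.0
```

```bash
python3 - <<'E'
from h import *
im,c=snap('wrist','w4.png'); im2,c2=snap('scene','s4.png')
a=cv2.resize(im[:288,100:400,::-1],(400,384)); b=cv2.resize(im2[80:272,60:260,::-1],(400,384),interpolation=cv2.INTER_CUBIC)
cv2.imwrite('pics/fin.png',np.hstack([a,b])); json.dump({k:np.array(v).tolist() for k,v in c.items()},open('w4.json','w'))
E
```

```text
(no output)
```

View pics/fin.png

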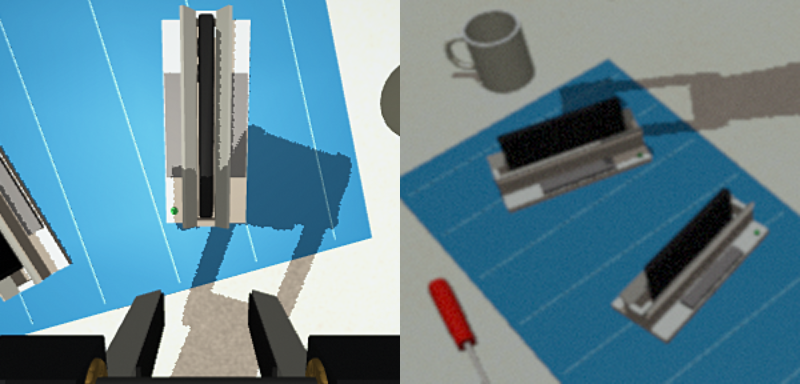

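The phone stands upright in the slot at (206, 10–218) in the left view. It is level and centred, the gripper is clear, and the other phone is undisturbed.

```bash
python3 -c "
from bench import robot
print(robot.close_job())"
```

```text
the job is handed in; nothing more can be done
None
```

The repaired phone is resting on the slot floor of the empty charging dock and has been let go; the gripper is clear, the other phone was left alone, and the job was handed in after about 11.5 s.

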